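Book grain tins into a sample drawer and close it

ROBOT

A 6-joint arm with a two-finger parallel gripper is mounted at the origin on a cart in front of the work surface, level with it; the furniture and walls round the work are solid. World frame = base frame: x ahead of the robot, y to its left, z up, the work surface at z = 0. Lengths are in mm, angles in rad, forces in N, time in s.
With the tool pointing down it reaches from about 350 to 775 mm from the base axis. Payload 7.3 kg.
Tool frame: the origin (TCP) lies between the finger pads; the fingertips stand 14 mm ahead of it and the grasp point (between the pads) lies 5 mm behind it (arm.nose_length is the distance from the TCP to the fingertips, in mm); z points along the fingers, y is the line along which they close (so a half turn about z gives the same grasp; the last joint's range is limited). The gripper opens to 92 mm and grips with 3 to 60 N. Pads are 19 mm wide; open, the fingers measure 130 mm over their backs; the gripper's body (75 mm by 190 mm) begins 47 mm behind the grasp point.
Start: joints at [-1.479, 0.342, 1.524, -0, 1.275, -0.146], TCP at [123.693, -510.239, 240.741] pointing down, gripper open.
Joint ranges: [-2.53, 2.53], [-0.77, 2.02], [0.04, 2.7], [-1, 4.14], [0.28, 2.66], [-3.11, 3.11]. Speed limits (rad/s): [2.57, 2.57, 3.14, 3.14, 3.14, 3.14].

INTERFACE

Orientations are given as a unit quaternion [w, x, y, z].
In Python, from workcell import arm gives the robot as it stands.
- The arm moves only by the shell command python3 -m pendant 'ROWS' [FORCE]. ROWS is text: rows parted by semicolons, each of 5 numbers parted by spaces: the opening, from 0 (shut) to 1 (fully open), then the shift along the tool's x, y, z in cm, then the turn about the tool's z in rad. A call has 1 to 10 rows; each row is the pose to reach, as a shift and turn from the pose commanded when the call began, along the tool's axes at that moment; what a row does not reach only later rows make up. A row lasts 1/10 s, in which the tool goes at most 50 mm and 8.59 degrees, less where a joint would pass 70% of its speed; a pose out of reach is approached as far as the arm can. A call with a gripper value outside its range is refused whole. The fingers move at their own pace and stop on an object; FORCE is the grip in N (left out, the last holds). Time passes only in rows, so rows that repeat a pose let the fingers close. It gives the time, the measured TCP pose, the force, the opening and the grip force at its end, in the units of the state.
- arm.get_state(): the state, without advancing time (a new reading comes with each control period).
- arm.grab_frame(name): name is "side" or "top"; returns (picture, depth): 420x560x3 uint8, blue, green, red; 420x560 float32, mm along the optical axis (not along the pixel's ray), 0 where there is no reading.
- arm.camera_info(name): a dict with "K" (3x3 intrinsics, pixels), "position" and "attitude" of the camera in the world. Camera axes: x right, y down, z forward; pixel columns grow to the right and rows downward; lengths in mm; the calibration is good to about 2 mm. A picture is of the moment at which its call begins. camera_info takes no time and is no camera call.
- arm.sign_off(): hands the job in; it is judged then, once.
Trained networks look in the newest picture that a camera, given by its name, has taken for a name from the list of things; names that differ only in an ending like _2 or _b are one class to them, and where a whole thing is asked for, a point or a joint stands for the part that bears it (a point fixed in the world has none). Each returns a list of dicts, best first, with "p" (0 to 1); they miss things now and then, are a little off and sometimes report something else, mostly with a low value. They report only what shows in the picture. A call takes as long as a camera call. They do not tell look-alikes from the thing itself.
- arm.look_for(thing, camera): "extent" ([left, top, right, bottom] in pixels, round what is visible of it).
- arm.silhouettes(thing, camera): "pixels" (420x560 bool, what is visible of it) and "extent" ([left, top, right, bottom] in pixels, round what is visible of it).
- arm.pinpoint(thing, camera): "centre" ([column, row] in pixels: a listed point, or the origin of a listed thing).
The state is a dict: "time_s": time; "joints": joint angles; "qvel": joint speeds; "effort": joint torques, N m; "position": TCP position; "eef_rot": TCP orientation; "wrist_force": force on the tool from outside, world axes, zero at the start; "wrist_torque": the same for the moment, N m; "finger_gap": opening from 0.0 (shut) to 1.0 (fully open); "grasp_force": force on a finger pad.
Only numpy, scipy, OpenCV 4.12 (cv2) and the standard library are available. Lean on these libraries where they do the work, as an engineer would, in place of code of your own. Each camera call takes 0.05 s, during which the arm holds its last target. There are 200 camera calls.

TASK

Stand every sample tin that is on the worktop upright in the open drawer tray. Then take the hand scanner off its mat and hold it still for a good second with its nose pointing squarely at the bar-code label, about a hand's breadth away, and lay it back flat on the mat. After the scan, free the locked drawer by pressing its release lever down and, with the lever down, slide the drawer gently fully home; leave the other things on the worktop where they are.

Things in the scene. Friction and masses are not known exactly. Their poses are not given: they have to be found in the camera images.
- unit: White sheet-metal sample drawer unit, fixed, 250 mm wide (y), 165 mm deep (x), on the worktop. Origin: middle of the lower edge of its front; x points into the unit (the way the drawer closes), y to its left as seen by someone facing it, z up. The lower housing (x 0 to 165 mm) is 165 mm high; on it stands a head (x 60 to 165 mm) up to 235 mm high. The drawer runs out to -x, in mid air above a lower drawer front that is fixed and closed.
- drawer (a joint): How far the drawer is out, m: 0 = fully home, 0.148 = fully out. At the start it is out and locked at 0.145 to 0.148. It slides with about 2 N of friction and stays where it is left (drawing a finger back over the pressed tab can drag it out again: lift off straight up); weight of the drawer 1.2 kg, so push slowly.
- tray_middle (a point): Centre of the drawer tray's inner floor (moves with the drawer; axes as unit). 99 mm above the worktop. The tray is an open aluminium box: inner floor x -70 to +70 mm, y -108 to +108 mm about this point, side and rear walls 31 mm high above the floor and 4 mm thick; at -x it is closed by the grey front panel, 61 mm higher than the floor. All of it is free from above while the drawer is out.
- panel_front (a point): Middle of the grey front panel's outer face (moves with the drawer; axes as unit). The panel is 250 mm wide, 18 mm thick and reaches from 95 to 160 mm above the worktop; push here, towards +x of the unit, to close. With the drawer home the face is 20 mm in front of the housing.
- lever_tab (a point): Middle of the top of the release lever's bright metal thumb tab with black ribs, which sticks out of the middle of the front panel like a small shelf (moves with drawer and lever; axes as unit). The tab is 50 mm wide (y), reaches from the panel's face to 56 mm in front of it (this point is 30 mm in front of it), 6 mm thick, its top 133 mm above the worktop when up. Press it straight down.
- lever (a joint): How far the lever is pressed down, m: 0 = up, 0.012 = fully down. Sprung: 3.5 N to start, 6.5 N fully down; it springs up when let go. Below about 0.009 its catch holds the drawer out; with the lever down the drawer can be pushed in. Once the drawer is in by more than 30 mm (joint drawer below 0.115) the lever may be let go and does not matter any more. Do not let it up between 0.115 and 0.145.
- label (a point): Middle of the bar-code label, 64 x 36 mm, upright on the front of the unit's head, 200 mm above the worktop; it faces -x of the unit (axes as unit).
- rest (a point): Middle of the black rest mat for the scanner on top of the unit's head, 239 mm above the worktop, 90 mm (x) x 190 mm (y) of the unit.
- scanner: Hand scanner, about 150 g, lying on the mat at the start, lengthwise along the unit's y, 150 mm long. Origin: on its underside, below the middle of its handle, 74 mm behind the nose; x points along it out of the nose, z up from its flat underside. Handle 34 mm wide (y), 26 mm high, from x -70 to +31 mm: grip it here across. Head 52 mm wide, 32 mm high, x 31 to 73 mm.
- nose (a point): Middle of the scanner's window in its nose, 74 mm ahead of and 16 mm above scanner's origin (axes as scanner). The scanner reads when the label lies 50 to 150 mm straight ahead of this point (along the scanner's x), not more than 25 mm off to the side or in height, with the scanner's x within 0.35 rad of the unit's x, held still for 1 s.
- tin_a: Round open aluminium sample tin, 56 mm across, 27 mm high, 35 g; origin at the centre of its underside, z up. May be absent.
- tin_b: Round aluminium sample tin with grain in it, 56 mm across, 27 mm high, 55 g; origin at the centre of its underside, z up. May be absent.
- tin_c: Round aluminium sample tin with grain in it, 62 mm across, 24 mm high; origin at the centre of its underside, z up. May be absent.
- weight_large: Brass check weight, 38 mm across, 40 mm high; leave it alone.
- magnifier: Black hand magnifier, 149 mm long, 12 mm thick, lying; leave it alone.
- tape_roll: Roll of brown tape, 96 mm across, 48 mm high; leave it alone.
Things that resemble listed ones, but are neither listed nor needed, are in the scene too. Leave any turquoise look-alike of the tin_c alone. Leave any purple look-alike of the tin_b alone.

How it is judged (in metres and radians):
On the way, in this order (a step that is already met when the one before it is completed fails the run):
1. every tin stands upright in the tray of the open drawer (x of tin_a in the frame of tray_middle between -0.05 and 0.05 m and y of tin_a in the frame of tray_middle between -0.09 and 0.09 m and z of tin_a in the frame of tray_middle between -0.006 and 0.01 m and angle between each of tin_a, tin_b, tin_c's own z axis and vertical below 0.15 rad and linear speed of each of tin_a, tin_b, tin_c below 0.03 m/s and x of tin_b in the frame of tray_middle between -0.05 and 0.05 m and y of tin_b in the frame of tray_middle between -0.09 and 0.09 m and z of tin_b in the frame of tray_middle between -0.006 and 0.01 m and x of tin_c in the frame of tray_middle between -0.05 and 0.05 m and y of tin_c in the frame of tray_middle between -0.09 and 0.09 m and z of tin_c in the frame of tray_middle between -0.006 and 0.01 m and value of joint drawer above 0.125 m), for 0.3 s.
2. the scanner is aimed at the label from 50 to 150 mm and held still for 1 s (x of label in the frame of nose between 0.05 and 0.15 m and y of label in the frame of nose between -0.025 and 0.025 m and z of label in the frame of nose between -0.025 and 0.025 m and angle between the x axis of scanner and the x axis of unit, either way round below 0.35 rad and linear speed of scanner below 0.02 m/s), for 1 s.
3. the lever is pressed down while the drawer is still out (value of joint lever above 0.0085 m and value of joint drawer above 0.125 m), for 0.05 s.
4. the drawer is fully home (value of joint drawer below 0.005 m), for 0.2 s.
At the end, for the whole second after the job is handed in: The drawer is home (within 5 mm), every tin present stands upright (within 0.15 rad) on the tray floor in it, and the scanner lies flat on its mat (its origin within 45 mm of the mat's middle), at rest (x of tin_a in the frame of tray_middle between -0.05 and 0.05 m and y of tin_a in the frame of tray_middle between -0.09 and 0.09 m and z of tin_a in the frame of tray_middle between -0.006 and 0.01 m and angle between each of tin_a, tin_b, tin_c's own z axis and vertical below 0.15 rad and x of tin_b in the frame of tray_middle between -0.05 and 0.05 m and y of tin_b in the frame of tray_middle between -0.09 and 0.09 m and z of tin_b in the frame of tray_middle between -0.006 and 0.01 m and x of tin_c in the frame of tray_middle between -0.05 and 0.05 m and y of tin_c in the frame of tray_middle between -0.09 and 0.09 m and z of tin_c in the frame of tray_middle between -0.006 and 0.01 m and value of joint drawer below 0.005 m and horizontal distance between scanner and rest below 0.045 m and z of scanner in the frame of rest between -0.006 and 0.008 m and angle between scanner's own z axis and vertical below 0.1 rad and linear speed of scanner below 0.02 m/s); the robot touches nothing.
It fails at once if the drawer is slammed (faster than 0.3 m/s) (velocity of joint drawer below -0.3 m/s or velocity of joint drawer above 0.3 m/s).
It fails at once if another thing on the worktop is moved by more than 30 mm (distance of any of weight_large, magnifier, tape_roll from where it was at the start of the episode above 0.03 m).
Of tin_a, tin_b, tin_c only 2 to 3 are there at a start; the rules pass over those that are not, and their reading is None.
At some moment in a run one of tin_a, tin_b, tin_c may be knocked a few centimetres aside while the robot is not near it.
It also fails if it takes over 210 s, if anything falls off the work surface, if the arm or the gripper's body presses on something with over 40 N, if the wrist force passes 120 N, or if a joint passes its speed limit or range.

## Working session

There is one attempt and no reset: what is moved stays moved. The work goes in short steps, Python scripts to look and compute and a shell command to move; the robot and the scene stay as the last step left them, time stands still between calls to the robot, and variables do not carry over. Pictures are saved under pics/ and viewed, at most 17 in all, crops included, and the job is handed in when it is done.

```bash
mkdir -p pics; ls; cat > h.py <<'E'
from workcell import arm
import numpy as np, cv2
from scipy.spatial.transform import Rotation as R
def cam(n):
    c=arm.camera_info(n); K=np.array(c["K"]); a=np.array(c["attitude"],float)
    M=a if a.shape==(3,3) else R.from_quat(a,scalar_first=True).as_matrix()
    return K,M,np.array(c["position"],float)
def ray(n,u,v,z):
    K,M,p=cam(n); d=M@np.linalg.inv(K)@[u,v,1]; return p+d*(z-p[2])/d[2]
def dep(n,D,u,v):
    K,M,p=cam(n); return p+M@np.linalg.inv(K)@[u,v,1]*D[int(round(v)),int(round(u))]
def proj(n,P):
    K,M,p=cam(n); q=K@M.T@(np.array(P)-p); return q[:2]/q[2]
def cloud(n,D):
    K,M,p=cam(n); v,u=np.mgrid[:D.shape[0],:D.shape[1]]
    X=np.stack([u,v,np.ones_like(u)],-1)@np.linalg.inv(K).T*D[...,None]@M.T+p
    X[D==0]=np.nan; return X
E
python3 - <<'E'
from h import *
np.set_printoptions(precision=3,suppress=True)
print(arm.get_state()); 
for n in ("top","side"):
    print(n,arm.camera_info(n)); I,D=arm.grab_frame(n); cv2.imwrite(f"pics/{n}0.png",I); np.save(f"{n}0.npy",D)
    for t in ("tin_a","tin_b","tin_c","scanner","weight_large","magnifier","tape_roll"):
        print(t,[(round(d["p"],2),np.round(d["extent"]).tolist()) for d in arm.look_for(t,n)][:5])
    for t in ("tray_middle","lever_tab","label","rest","panel_front","nose","scanner"):
        print(t,[(round(d["p"],2),np.round(d["centre"],1).tolist()) for d in arm.pinpoint(t,n)][:2])
E
```

```text
pics
{'time_s': 0.0, 'joints': array([-1.479,  0.343,  1.525, -0.   ,  1.275, -0.146]), 'qvel': array([-0.   ,  0.   ,  0.001,  0.   ,  0.001,  0.001]), 'effort': array([  0.   , -43.124, -24.422,   0.072,   0.056,  -0.   ]), 'position': array([ 123.641, -509.832,  240.038]), 'eef_rot': array([-0.001,  0.993,  0.119,  0.   ]), 'wrist_force': array([-0.753,  0.222, -0.233]), 'wrist_torque': array([-0.003, -0.063,  0.02 ]), 'grasp_force': 0.0, 'finger_gap': 1.000953981404103}
top {'K': array([[505.201,   0.   , 269.583],
       [  0.   , 505.201, 206.069],
       [  0.   ,   0.   ,   1.   ]]), 'position': array([ 196.676, -201.024, 1655.043]), 'attitude': array([ 0.069, -0.697,  0.71 , -0.071])}
tin_a [(0.85, [347.0, 206.0, 366.0, 224.0]), (0.85, [313.0, 193.0, 333.0, 215.0]), (0.68, [286.0, 224.0, 298.0, 241.0]), (0.58, [315.0, 225.0, 332.0, 246.0])]
tin_b [(0.85, [347.0, 206.0, 366.0, 224.0]), (0.85, [313.0, 193.0, 333.0, 215.0]), (0.68, [286.0, 224.0, 298.0, 241.0]), (0.58, [315.0, 225.0, 332.0, 246.0])]
tin_c [(0.85, [347.0, 206.0, 366.0, 224.0]), (0.85, [313.0, 193.0, 333.0, 215.0
[... 1247 characters left out ...]
.0, 391.0, 311.0]), (0.58, [254.0, 266.0, 280.0, 297.0])]
tin_c [(0.96, [265.0, 299.0, 290.0, 327.0]), (0.88, [302.0, 326.0, 337.0, 358.0]), (0.7, [308.0, 292.0, 334.0, 318.0]), (0.65, [375.0, 287.0, 391.0, 311.0]), (0.58, [254.0, 266.0, 280.0, 297.0])]
scanner [(0.8, [275.0, 115.0, 330.0, 133.0]), (0.58, [376.0, 290.0, 392.0, 309.0])]
weight_large [(0.53, [234.0, 181.0, 340.0, 231.0]), (0.51, [371.0, 290.0, 391.0, 308.0])]
magnifier []
tape_roll [(0.76, [232.0, 342.0, 288.0, 402.0])]
tray_middle [(0.67, [287.5, 206.0])]
lever_tab [(0.51, [279.1, 220.4])]
label [(0.88, [296.1, 155.5])]
rest [(0.65, [302.5, 128.5])]
panel_front []
nose [(0.69, [275.5, 122.6])]
scanner [(0.71, [302.9, 131.9])]
```

```bash
python3 - <<'E'
import cv2
a=cv2.imread("pics/top0.png")[120:310,130:400]; cv2.imwrite("pics/t1.png",cv2.resize(a,None,fx=2.96,fy=2.96,interpolation=3))
a=cv2.imread("pics/side0.png")[100:410,170:420]; cv2.imwrite("pics/s1.png",cv2.resize(a,None,fx=1.93,fy=1.93,interpolation=3))
E
```

```text
(no output)
```

View pics/t1.png

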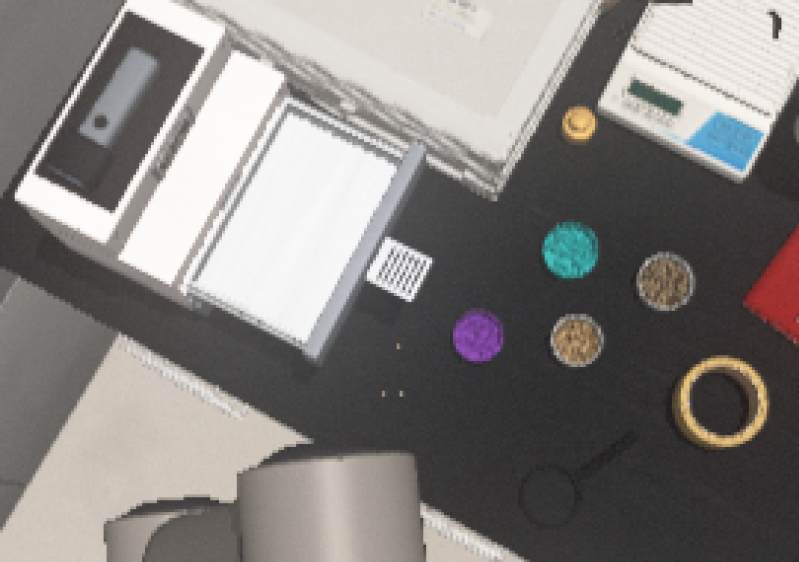

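View pics/s1.png

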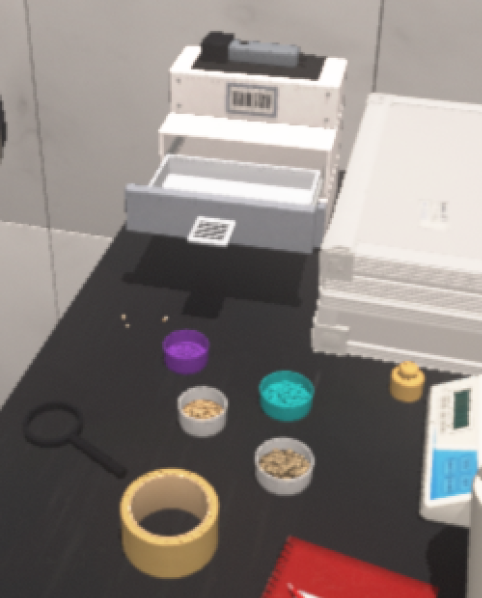

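```bash
python3 - <<'E'
from h import *
np.set_printoptions(precision=1,suppress=True)
a=cv2.imread("pics/top0.png"); b=cv2.imread("pics/side0.png")
cv2.imwrite("pics/full.png",np.vstack([cv2.resize(a,(400,300)),cv2.resize(b,(400,300))]) if 0 else np.hstack([cv2.resize(a[:, 280:],(400,600)),cv2.resize(b[:,280:],(400,600))]))
Dt=np.load("top0.npy");Ds=np.load("side0.npy")
X=cloud("top",Dt)
for n,u,v,z in (("tinb",324.6,234.9,27),("tinc",354.7,214.9,24),("purple",291.5,233,27),("turq",322.5,204,24),("tape",374,256,48),("weight",325.5,161.5,40),("mag",315,287,12),("tray",231,196.6,99),("panel",255.9,208.6,130),("tab",265,211,133),("scanner",166.2,161,239),("nose",151.7,178.1,255),("rest",170.3,158,239)):
    print(n,ray("top",u,v,z),dep("top",Dt,u,v))
for n,u,v,z in (("tinb",275,306,27),("tinc",317.5,335,24),("label",296.1,155.5,200),("tab",279.1,220.4,133),("tray",287.5,206,99),("scanner",302.9,131.9,239),("nose",275.5,122.6,255)):
    print("side",n,ray("side",u,v,z),dep("side",Ds,u,v))
# segment tins by depth: height>10 
for n,(x,y) in (("tinb",ray("top",324.6,234.9,27)[:2]),("tinc",ray("top",354.7,214.9,24)[:2])):
  for c,D in (("top",Dt),("side",Ds)):
    C=cloud(c,D); m=(np.hypot(C[...,0]-x,C[...,1]-y)<45)&(C[...,2]>17)
    P=C[m]; print(n,c,len(P),P[:,:2].min(0),P[:,:2].max(0),P[:,2].max(),(P[:,:2].min(0)+P[:,:2].max(0))/2)
# housing orientation: head top edges, panel
m=(X[...,2]>148)&(X[...,2]<170); mm=m.astype(np.uint8); k,l,s,_=cv2.connectedComponentsWithStats(mm)
for i in range(1,k):
    if s[i,4]>60:
        P=X[l==i][:,:2].astype(np.float32); print(s[i],cv2.minAreaRect(P),np.nanmedian(X[l==i][:,2]))
E
```

```text
tinb [ 425.  -385.1   27. ] [ 426.2 -386.    18.9]
tinc [ 489.8 -486.9   24. ] [ 492.2 -489.2   10.5]
purple [ 433.3 -277.7   27. ] [ 435.3 -278.4   13.3]
turq [ 528.2 -382.6   24. ] [ 530.4 -383.8   13.3]
tape [ 351.5 -537.2   48. ] [ 356.4 -547.8   -2.9]
weight [ 668.8 -396.5   40. ] [ 670.7 -397.3   33.3]
mag [ 258.9 -349.2   12. ] [ 259.5 -350.4   -1.4]
tray [542.1 -86.7  99. ] [542.4 -86.6  97.6]
panel [ 496.  -165.4  130. ] [ 495.  -165.6  135.3]
tab [ 487.4 -193.3  133. ] [ 487.3 -193.3  133.7]
scanner [620.6  91.2 239. ] [612.3  85.5 266.8]
nose [565.8 128.2 255. ] [562.8 125.6 266.3]
rest [629.5  79.4 239. ] [622.3  74.8 262.7]
side tinb [ 432.  -380.3   27. ] [ 437.2 -360.     8. ]
side tinc [ 495.9 -483.6   24. ] [ 498.3 -477.4   17.3]
side label [592.    6.4 200. ] [601.9  38.3 184.6]
side tab [ 488.2 -202.7  133. ] [ 488.7 -200.8  131.8]
side tray [542.5 -86.7  99. ] [ 516.6 -175.9  154. ]
side scanner [631.4  73.5 239. ] [629.   66.2 242.1]
side nose [563.8 123.4 255. ] [556.8  96.5 265.6]
tinb top 54 [ 398.1 -410.3] [ 452.3 -357. ] 32.07830221180484 [ 425.2 -383.7]
tin
[... 546 characters left out ...]
  13  22 100] ((714.3064575195312, -816.316650390625), (71.55704498291016, 33.37577438354492), 6.62396240234375) 156.0574769492406
[405 130  57  48 591] ((661.2964477539062, -713.8101806640625), (128.3116455078125, 158.80433654785156), 34.49895477294922) 162.77753310347748
[ 157  137   70   81 1575] ((603.184814453125, 25.3406982421875), (103.959228515625, 252.54312133789062), 60.96242904663086) 164.1629435302741
[232 168  42  74 504] ((505.52691650390625, -157.65353393554688), (19.062084197998047, 250.7289581298828), 61.932769775390625) 159.06457973516126
[518 194  35  33 297] ((462.87109375, -1005.676513671875), (119.57032775878906, 40.078712463378906), 45.800411224365234) 157.777323268097
```

View pics/full.png

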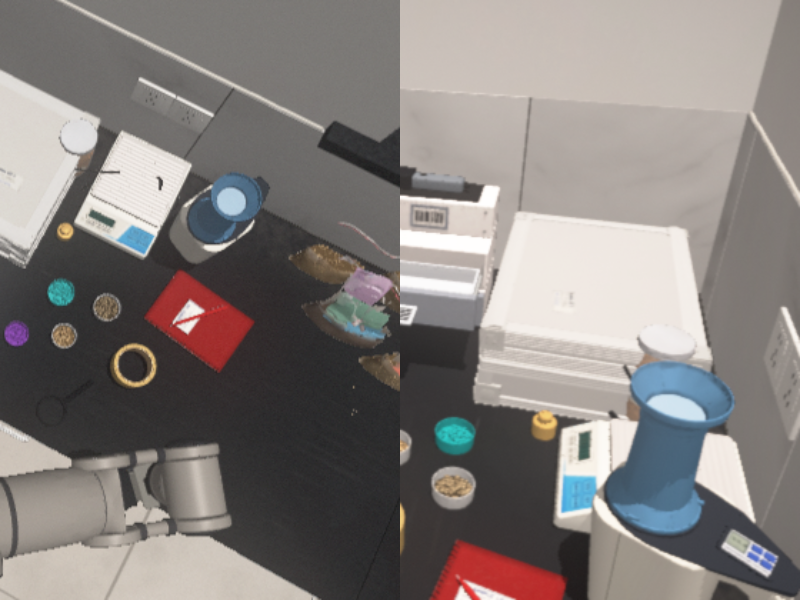

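Candidates for the tins, in top-view pixels:
- (325,235): aluminium, 56 mm, light grain. This is tin_b.
- (355,215): aluminium, 62 mm, darker grain. This is tin_c.
- (291,233): purple look-alike, leave.
- (322,204): turquoise look-alike, leave.
- The brass weight (325,161), tape (374,256) and magnifier (320,283) are not tins.

No open tin_a is visible. The unit's x axis points at about 62° yaw, and the depth measurements match the sizes given.

```bash
cat >> h.py <<'E'
YAW=np.radians(62.0); PF=np.array([501.3,-165.6])
ux=np.array([np.cos(YAW),np.sin(YAW)]); uy=np.array([-ux[1],ux[0]])
O=PF+166*ux; TM=PF+88*ux
def U(x,y,o=O): return o+x*ux+y*uy
def rows(x,y,z,yaw=None):
    s=arm.get_state(); M=R.from_quat(s["eef_rot"],scalar_first=True).as_matrix()
    d=M.T@(np.array([x,y,z])-s["position"])/10
    cy=np.arctan2(M[1,0],M[0,0]); t=0 if yaw is None else -((yaw-cy+np.pi)%(2*np.pi)-np.pi)
    print("%.0f %.0f %.0f ->"%(x,y,z),"%.2f %.2f %.2f  %.3f"%(*d,t), "tilt",np.round(M[:2,2],3),"yaw %.3f"%cy,"j6 %.2f"%s["joints"][5])
E
python3 - <<'E'
from h import *
a=cv2.imread("pics/top0.png")[190:260,280:380]; cv2.imwrite("pics/c1.png",cv2.resize(a,None,fx=6,fy=6,interpolation=3))
rows(427,-385.5,120,YAW)
E
```

```text
427 -386 120 -> 32.42 -4.98 12.07  -0.844 tilt [ 0. -0.] yaw 0.238 j6 -0.15
```

View pics/c1.png

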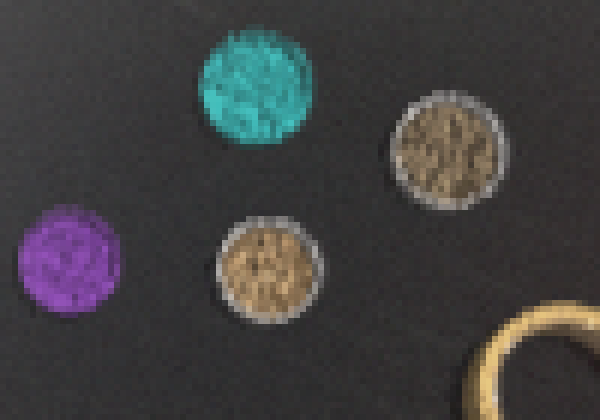

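The crop confirms it. The aluminium tins are at crop (270,270), full-frame (325,235), which is tin_b, and at (450,150), full-frame (355,215), which is tin_c. The coloured ones are decoys.

```bash
python3 -m pendant '1 32.4 -5 12.1 -0.844;1 32.4 -5 12.1 -0.844;1 32.4 -5 12.1 -0.844;1 32.4 -5 12.1 -0.844;1 32.4 -5 12.1 -0.844;1 32.4 -5 12.1 -0.844;1 32.4 -5 12.1 -0.844;1 32.4 -5 12.1 -0.844;1 32.4 -5 12.1 -0.844;1 32.4 -5 12.1 -0.844' 12
python3 - <<'E'
from h import *
np.set_printoptions(precision=1,suppress=True)
rows(427,-385.5,18,YAW)
out=[]
for c in ("top","side"):
  I,D=arm.grab_frame(c); C=cloud(c,D); out.append(cv2.resize(I,(400,300)))
  for n,x,y in (("b",427,-385.5),("c",491.5,-486.5)):
    m=(np.hypot(C[...,0]-x,C[...,1]-y)<45)&(C[...,2]>17)&(C[...,2]<34); P=C[m]
    if len(P): print(n,c,len(P),(P[:,:2].min(0)+P[:,:2].max(0))/2,np.ptp(P[:,:2],axis=0))
cv2.imwrite("pics/v2.png",np.hstack(out))
E
```

```text
time_s: 2.5
position: [426.2, -385.9, 120.1]
eef_rot: [0.0, 0.857, 0.515, -0.0]
wrist_force: [0.5, -0.3, 0.3]
finger_gap: 1.003
grasp_force: 0.0
427 -386 18 -> 0.08 0.04 10.21  -0.001 tilt [ 0. -0.] yaw 1.081 j6 -0.38
c top 1 [ 458.9 -482.3] [0. 0.]
b side 188 [ 429.9 -386.7] [53.8 58.8]
c side 188 [ 493.6 -490. ] [60.5 63.7]
```

View pics/v2.png

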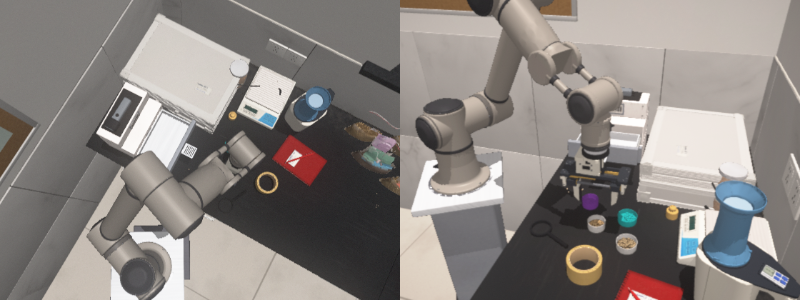

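The top view is mostly blocked by the arm. In the side view both tins are unmoved and no third tin shows. Descending on tin_b.

```bash
python3 -m pendant '1 0.1 0 3 0;1 0.1 0 6 0;1 0.1 0 8 0;1 0.1 0 9.3 0;1 0.1 0 10.2 0;1 0.1 0 10.2 0;0.3 0.1 0 10.2 0;0.3 0.1 0 10.2 0;0.3 0.1 0 10.2 0;0.3 0.1 0 10.2 0' 12
python3 -m pendant '0.3 0 0 0 0;0.3 0 0 0 0;0.3 0 0 0 0;0.3 0 0 0 0;0.3 0 0 -2 0;0.3 0 0 -5 0;0.3 0 0 -9 0;0.3 0 0 -13 0;0.3 0 0 -17 0;0.3 0 0 -20 0'
python3 - <<'E'
from h import *
rows(*U(25,45,TM),220,YAW)
E
```

```text
time_s: 3.6
position: [427.5, -384.7, 18.3]
eef_rot: [0.001, 0.857, 0.515, 0.0]
wrist_force: [0.1, -0.3, -0.5]
finger_gap: 0.7
grasp_force: 0.0
time_s: 4.6
position: [427.4, -384.6, 220.2]
eef_rot: [0.001, 0.857, 0.515, 0.0]
wrist_force: [1.0, -0.7, -0.6]
finger_gap: 0.583
grasp_force: 12.0
515 -45 220 -> 34.11 -8.27 -0.03  -0.000 tilt [ 0.001 -0.002] yaw 1.082 j6 -0.38
```

```bash
python3 -m pendant '0.3 4 -1 0 0;0.3 8 -2 0 0;0.3 12 -3 0 0;0.3 16 -4 0 0;0.3 20 -5 0 0;0.3 24 -6 0 0;0.3 28 -7 0 0;0.3 32 -7.8 0 0;0.3 34.1 -8.3 0 0;0.3 34.1 -8.3 0 0'
python3 - <<'E'
from h import *
np.set_printoptions(precision=1,suppress=True)
rows(*U(25,45,TM),118.5,YAW)
I,D=arm.grab_frame("side"); 
for t in ("label","tray_middle","lever_tab","panel_front"): print(t,[(round(d["p"],2),np.round(d["centre"],1),) for d in arm.pinpoint(t,"side")][:2])
for n,P in (("label",(*U(60,0),200)),("tray",(*TM,99)),("tab",(*U(-30,0,PF),133)),("panel",(*PF,127))): print(n,proj("side",P),proj("top",P))
C=cloud("side",D); x,y=491.5,-486.5
P=C[(np.hypot(C[...,0]-x,C[...,1]-y)<45)&(C[...,2]>17)&(C[...,2]<34)]; print(len(P),(P[:,:2].min(0)+P[:,:2].max(0))/2)
cv2.imwrite("pics/v3.png",cv2.resize(I[80:380,160:420],None,fx=2,fy=2))
E
```

```text
time_s: 5.6
position: [514.3, -41.8, 217.4]
eef_rot: [-0.0, 0.856, 0.517, -0.0]
wrist_force: [0.8, -1.4, -0.7]
finger_gap: 0.577
grasp_force: 12.0
515 -45 118 -> -0.25 0.17 9.89  0.003 tilt [-0.  0.] yaw 1.086 j6 0.26
label [(0.7, array([274.2, 123.8])), (0.63, array([303.4, 152.1]))]
tray_middle [(0.65, array([288.5, 206.2])), (0.56, array([314.2, 345.4]))]
lever_tab [(0.61, array([281.7, 221.7])), (0.19, array([301.7, 154.1]))]
panel_front [(0.61, array([284.1, 214. ]))]
label [298.5 150.9] [187.9 168.7]
tray [287.7 206.2] [231.4 196.4]
tab [277.6 218.2] [264.6 211.1]
panel [280.3 214. ] [256.  207.1]
183 [ 494.  -488.9]
```

View pics/v3.png

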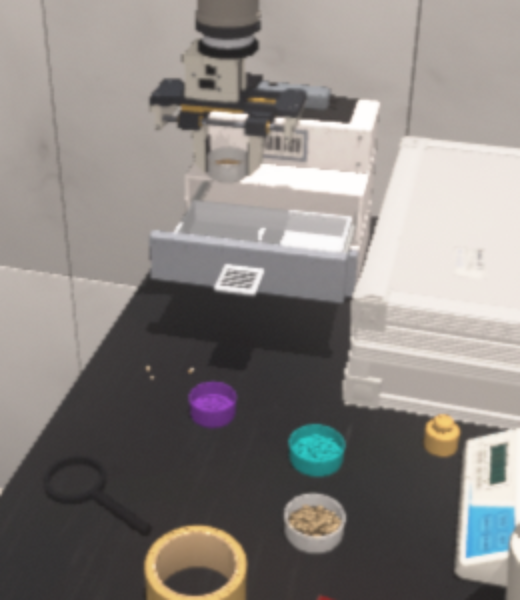

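The tin is held over the left half of the tray, and the geometry predictions match the detections. Lowering and releasing.

```bash
python3 -m pendant '0.3 -0.2 0.1 3 0;0.3 -0.2 0.1 6 0;0.3 -0.2 0.1 8 0;0.3 -0.2 0.1 9 0;0.3 -0.2 0.1 9.4 0;0.3 -0.2 0.1 9.8 0;0.3 -0.2 0.1 9.8 0;0.78 -0.2 0.1 9.8 0;0.78 -0.2 0.1 9.8 0;0.78 -0.2 0.1 9.8 0'
python3 -m pendant '0.78 0 0 0 0;0.78 0 0 -1 0;0.78 0 0 -3 0;0.78 0 0 -7 0;0.78 0 0 -11 0;1 0 0 -11 0'
python3 - <<'E'
from h import *
rows(491.8,-487,200,YAW)
E
```

```text
time_s: 6.85
position: [514.4, -46.7, 120.2]
eef_rot: [0.0, 0.857, 0.515, 0.0]
wrist_force: [0.2, -0.4, 0.2]
finger_gap: 0.764
grasp_force: 0.0
time_s: 7.45
position: [516.8, -47.2, 236.0]
eef_rot: [0.004, 0.857, 0.515, 0.004]
wrist_force: [-0.5, 0.2, 0.6]
finger_gap: 0.827
grasp_force: 0.0
492 -487 200 -> -40.02 18.40 3.69  -0.000 tilt [ 0.011 -0.003] yaw 1.082 j6 0.25
```

```bash
python3 -m pendant '1 -4 1.8 0 0;1 -8 3.7 0 0;1 -12 5.5 0 0;1 -16 7.3 0 0;1 -20.5 9.3 0 0;1 -25 11.4 0 0;1 -29 13.2 0 0;1 -33 15 3 0;1 -37 17 6 0;1 -40 18.4 9 0'
python3 - <<'E'
from h import *
np.set_printoptions(precision=1,suppress=True)
I,D=arm.grab_frame("top");C=cloud("top",D)
P=C[(np.hypot(*(C[...,:2]-TM).transpose(2,0,1))<130)&(C[...,2]>112)&(C[...,2]<127)]; L=(P[:,:2]-TM)@np.c_[ux,uy]
L=L[(abs(L[:,0])<60)&(abs(L[:,1])<98)]; print(len(L),L.min(0),L.max(0))
cv2.imwrite("pics/v4.png",cv2.resize(I[140:280,200:400],None,fx=4,fy=4))
J,D=arm.grab_frame("side");C=cloud("side",D)
x,y=491.5,-486.5
P=C[(np.hypot(C[...,0]-x,C[...,1]-y)<45)&(C[...,2]>17)&(C[...,2]<34)]; print(len(P),(P[:,:2].min(0)+P[:,:2].max(0))/2)
rows(491.8,-487,17.5,YAW)
E
```

```text
time_s: 8.45
position: [488.5, -487.3, 140.7]
eef_rot: [0.001, 0.857, 0.515, 0.0]
wrist_force: [0.0, 0.4, 0.7]
finger_gap: 0.995
grasp_force: 0.0
55 [ 7.6 19.1] [49.8 70.7]
183 [ 494.3 -488.7]
492 -487 18 -> 0.32 0.68 11.56  -0.005 tilt [-0.  0.] yaw 1.077 j6 -0.40
```

View pics/v4.png

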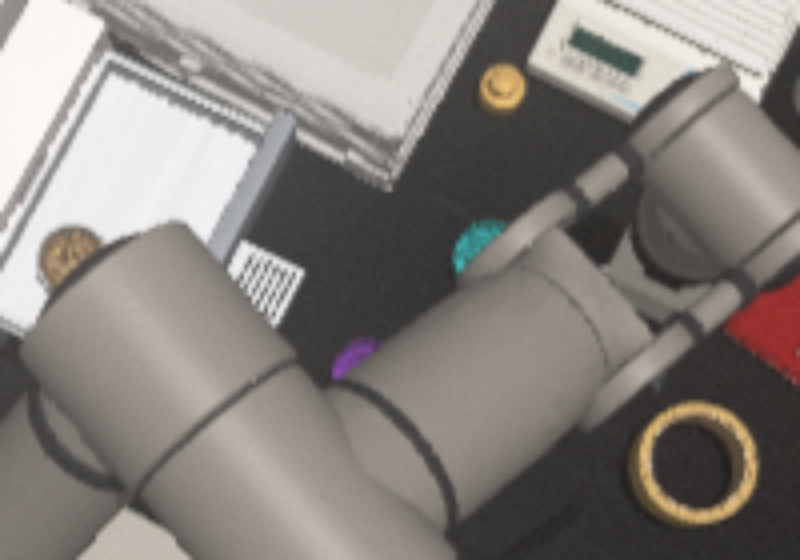

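tin_b stands in the tray at crop (70,255), and tin_c has not moved. Grasping tin_c next.

```bash
python3 -m pendant '1 0.3 0.7 3 0;1 0.3 0.7 6 0;1 0.3 0.7 9 0;1 0.3 0.7 10.6 0;1 0.3 0.7 11.5 0;1 0.3 0.7 11.5 0;0.35 0.3 0.7 11.5 0;0.35 0.3 0.7 11.5 0;0.35 0.3 0.7 11.5 0;0.35 0.3 0.7 11.5 0' 12
python3 -m pendant '0.35 0 0 0 0;0.35 0 0 0 0;0.35 0 0 0 0;0.35 0 0 0 0;0.35 0 0 -2 0;0.35 0 0 -5 0;0.35 0 0 -9 0;0.35 0 0 -13 0;0.35 0 0 -17 0;0.35 0 0 -20.5 0'
python3 - <<'E'
from h import *
rows(*U(-10,-45,TM),222,YAW)
E
```

```text
time_s: 9.55
position: [496.4, -485.9, 26.7]
eef_rot: [0.001, 0.857, 0.515, 0.0]
wrist_force: [-0.3, 0.9, 0.3]
finger_gap: 0.703
grasp_force: 0.3
time_s: 10.55
position: [496.4, -485.6, 232.7]
eef_rot: [0.001, 0.857, 0.515, 0.0]
wrist_force: [0.0, -1.1, -0.9]
finger_gap: 0.657
grasp_force: 12.0
578 -118 222 -> 36.29 -10.10 1.05  -0.000 tilt [ 0.001 -0.001] yaw 1.082 j6 -0.40
```

```bash
python3 -m pendant '0.35 4 -1.1 0 0;0.35 8 -2.2 0 0;0.35 12 -3.3 0 0;0.35 16 -4.4 0 0;0.35 20 -5.5 0 0;0.35 24 -6.6 0 0;0.35 28 -7.7 0 0;0.35 32 -8.9 0 0;0.35 35 -9.7 0 0;0.35 36.3 -10.1 0 0'
python3 -m pendant '0.35 0 0 0 0;0.35 0 0 0 0'
python3 - <<'E'
from h import *
rows(*U(-10,-45,TM),126.5,YAW)
I,D=arm.grab_frame("side"); C=cloud("side",D); p=arm.get_state()["position"]
P=C[(np.hypot(C[...,0]-p[0],C[...,1]-p[1])<33)&(C[...,2]<p[2]+5)&(C[...,2]>165)]; print(p,np.percentile(P[:,2],[0,2,10,50]))
cv2.imwrite("pics/v5.png",cv2.resize(I[90:250,220:360],None,fx=3.7,fy=3.7))
E
```

```text
time_s: 11.55
position: [578.0, -114.8, 230.5]
eef_rot: [-0.0, 0.857, 0.516, 0.0]
wrist_force: [0.2, -0.3, 0.2]
finger_gap: 0.656
grasp_force: 12.0
time_s: 11.75
position: [577.6, -118.7, 230.5]
eef_rot: [0.0, 0.857, 0.515, -0.0]
wrist_force: [-0.3, -0.6, -0.8]
finger_gap: 0.658
grasp_force: 12.0
578 -118 126 -> 0.08 -0.03 10.40  -0.000 tilt [-0.    -0.001] yaw 1.082 j6 0.16
[ 577.49687293 -119.1296963   230.57623633] [204.73160718 205.62678492 212.12315547 219.12153134]
```

View pics/v5.png

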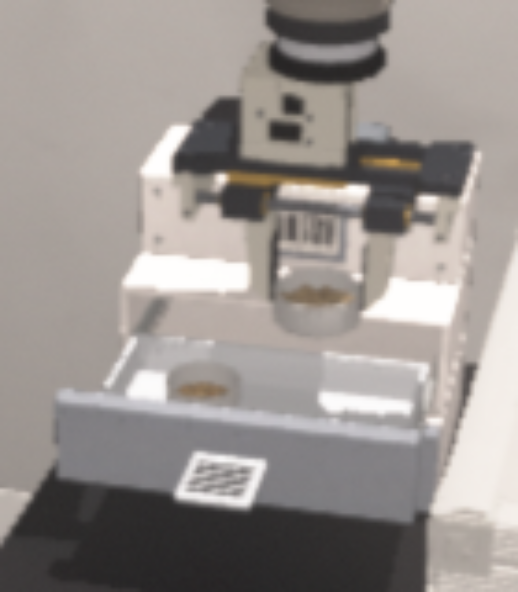

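tin_c is held level over the right part of the tray, with its base about 26 mm below the TCP. tin_b is standing at crop (200,385).

```bash
python3 -m pendant '0.35 0.1 0 3 0;0.35 0.1 0 6 0;0.35 0.1 0 8 0;0.35 0.1 0 9 0;0.35 0.1 0 9.7 0;0.35 0.1 0 10.1 0;0.35 0.1 0 10.4 0;0.35 0.1 0 10.4 0;0.8 0.1 0 10.4 0;0.8 0.1 0 10.4 0'
python3 -m pendant '0.8 0 0 0 0;0.8 0 0 0 0;0.8 0 0 0 0;0.8 0 0 -1 0;0.8 0 0 -3 0;0.8 0 0 -7 0;0.8 0 0 -11 0;0.8 0 0 -15 0;1 0 0 -19 0;1 0 0 -22 0'
python3 - <<'E'
from h import *
np.set_printoptions(precision=1,suppress=True)
I,D=arm.grab_frame("side"); C=cloud("side",D)
P=C[(C[...,2]>111)&(C[...,2]<129)]; L=(P[:,:2]-TM)@np.c_[ux,uy]
L=L[(abs(L[:,0])<62)&(abs(L[:,1])<100)]
for s in (1,-1):
    Q=L[L[:,1]*s>0]; print(len(Q),Q.min(0),Q.max(0))
# scanner
I2,D2=arm.grab_frame("top")
for c in ("side","top"):
    K=cloud(c,(D if c=="side" else D2)); q=(K[...,:2]-O)@np.c_[ux,uy]
    m=(K[...,2]>255)&(K[...,2]<285)&(q[...,0]>60)&(q[...,0]<165)&(abs(q[...,1])<125); q=q[m].astype(np.float32)
    print(c,len(q),cv2.minAreaRect(q) if len(q) else 0,q.min(0),q.max(0), np.percentile(K[...,2][m],[50,90]))
    h=q[q[:,1]<20]; print("handle",cv2.minAreaRect(h), np.median(h,0))
rows(*U(112,0),330,np.radians(152))
cv2.imwrite("pics/v6.png",np.hstack([cv2.resize(I[90:250,220:360],(400,457)),cv2.resize(I2[120:280,130:270],(400,457))]))
E
```

```text
time_s: 12.8
position: [578.5, -116.9, 127.4]
eef_rot: [0.001, 0.857, 0.515, 0.0]
wrist_force: [0.5, 0.0, 0.4]
finger_gap: 0.77
grasp_force: 0.0
time_s: 13.8
position: [578.1, -116.8, 350.7]
eef_rot: [0.001, 0.857, 0.515, 0.001]
wrist_force: [1.0, -0.3, 0.1]
finger_gap: 0.925
grasp_force: 0.0
164 [-8.  13.9] [51.7 68.9]
85 [ -9.3 -76.7] [ 22.1 -18.8]
side 344 ((104.21041870117188, 3.0383758544921875), (150.43199157714844, 50.01191329956055), 83.8705825805664) [ 86.1 -73.1] [136.7  79.6] [263.5 268.9]
handle ((107.76345825195312, -26.70211410522461), (92.50243377685547, 34.552608489990234), 86.58245849609375) [100.8 -22.9]
top 695 ((112.56090545654297, 8.284408569335938), (154.85902404785156, 51.88876724243164), 87.3859634399414) [ 88.8 -69.1] [141.1  86.1] [265.2 271.8]
handle ((111.9497299194336, -24.491573333740234), (89.3196029663086, 36.577423095703125), 87.4039077758789) [110.4 -19.4]
632 80 330 -> 19.86 -4.64 2.27  -1.571 tilt [ 0. -0.] yaw 1.082 j6 0.16
```

View pics/v6.png

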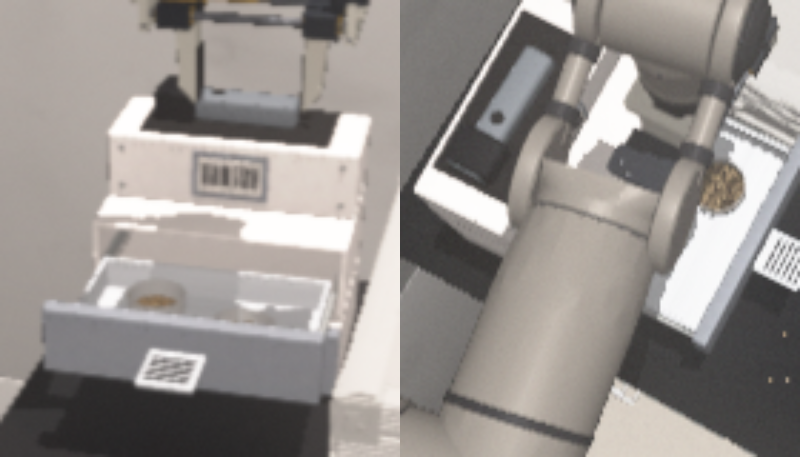

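Both tins stand upright in the tray, and the scanner lies on the mat with its nose to the left (+y). Moving above the scanner handle.

```bash
python3 -c "
from h import *
rows(*U(112,6),335,np.radians(150))"
python3 -m pendant '1 4 -1 0 -0.15;1 8 -2 0 -0.3;1 12 -3 0 -0.45;1 16 -4 0 -0.6;1 20 -4 0.5 -0.75;1 20 -5 1 -0.9;1 20 -5 1.5 -1.05;1 20 -5.2 1.5 -1.2;1 20 -5.2 1.5 -1.35;1 20 -5.2 1.5 -1.5'
python3 -m pendant '1 0 0 0 -0.04;1 0 0 0 -0.04'
python3 - <<'E'
from h import *
np.set_printoptions(precision=1,suppress=True)
rows(*U(112,6),256,np.radians(149.7))
I,D=arm.grab_frame("side"); K=cloud("side",D); q=(K[...,:2]-O)@np.c_[ux,uy]
for lo,hi in ((253,285),):
    m=(K[...,2]>lo)&(K[...,2]<hi)&(q[...,0]>60)&(q[...,0]<165)&(abs(q[...,1])<125); print(cv2.minAreaRect(q[m].astype(np.float32)))
cv2.imwrite("pics/v7.png",cv2.resize(I[60:200,220:380],None,fx=4,fy=4))
E
```

```text
627 83 335 -> 19.86 -5.23 1.76  -1.536 tilt [ 0.01  -0.003] yaw 1.082 j6 0.16
time_s: 14.9
position: [625.8, 84.3, 331.2]
eef_rot: [-0.001, 0.273, 0.962, -0.0]
wrist_force: [0.0, 0.1, 0.1]
finger_gap: 1.001
grasp_force: 0.0
time_s: 15.1
position: [625.9, 84.2, 331.3]
eef_rot: [-0.001, 0.257, 0.966, -0.0]
wrist_force: [-0.4, 0.1, -0.3]
finger_gap: 1.002
grasp_force: 0.0
627 83 256 -> -0.14 -0.09 7.53  0.009 tilt [-0. -0.] yaw 2.622 j6 -1.04
((108.395751953125, 2.087005615234375), (154.13563537597656, 54.51528549194336), 86.98775482177734)
```

View pics/v7.png

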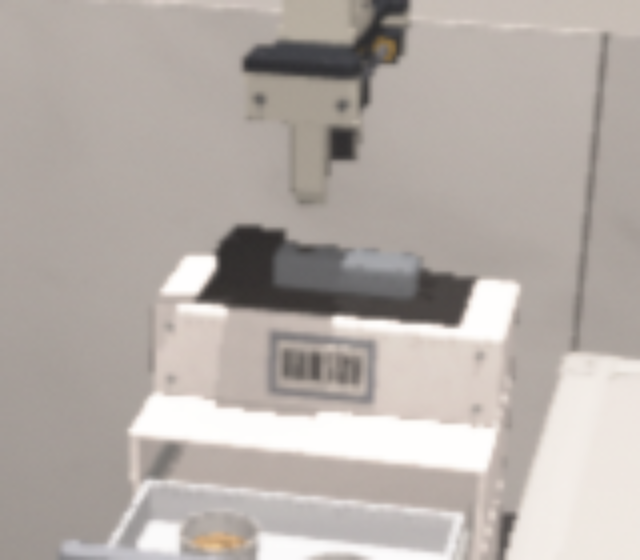

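The front finger (310,200) hangs in line with the front half of the handle, and the head is at 215–280. Descend and grip.

```bash
python3 -m pendant '1 -0.1 -0.1 3 0;1 -0.1 -0.1 5.5 0;1 -0.1 -0.1 6.6 0;1 -0.1 -0.1 7.2 0;1 -0.1 -0.1 7.5 0;1 -0.1 -0.1 7.5 0;0.2 -0.1 -0.1 7.5 0;0.2 -0.1 -0.1 7.5 0;0.2 -0.1 -0.1 7.5 0;0.2 -0.1 -0.1 7.5 0' 25
python3 -m pendant '0.2 0 0 0 0;0.2 0 0 0 0;0.2 0 0 0 0;0.2 0 0 0 0;0.2 0 0 0 0;0.2 0 0 0 0;0.2 0 0 0 0;0.2 0 0 0 0;0.2 0 0 0 0'
python3 -m pendant '0.2 0 0 -1 0;0.2 0 0 -3 0;0.2 0 0 -5 0;0.2 0 0 -7 0;0.2 0 0 -9 0;0.2 0 0 -10 0;0.2 0 0 -10 0'
python3 - <<'E'
from h import *
rows(*U(-114,0),330,YAW)
E
```

```text
time_s: 16.15
position: [626.6, 82.8, 257.0]
eef_rot: [0.0, 0.257, 0.966, 0.0]
wrist_force: [-0.3, 0.0, -0.5]
finger_gap: 0.704
grasp_force: 0.0
time_s: 17.05
position: [626.5, 82.8, 256.7]
eef_rot: [-0.0, 0.257, 0.966, -0.0]
wrist_force: [-0.3, 0.6, -0.1]
finger_gap: 0.372
grasp_force: 24.9
time_s: 17.75
position: [626.9, 82.7, 358.6]
eef_rot: [0.002, 0.257, 0.966, 0.0]
wrist_force: [-0.3, -0.2, -1.2]
finger_gap: 0.369
grasp_force: 24.9
526 -120 330 -> -1.26 -22.60 2.83  1.540 tilt [ 0.003 -0.   ] yaw 2.622 j6 -1.04
```

```bash
python3 -m pendant '0.2 -0.1 -2.5 0 0.15;0.2 -0.2 -5 0 0.3;0.2 -0.4 -7.5 0 0.45;0.2 -0.6 -10 0 0.6;0.2 -0.7 -12.5 0 0.75;0.2 -0.9 -15 0 0.9;0.2 -1 -17.5 0 1.05;0.2 -1.2 -20 0 1.2;0.2 -1.3 -22 0 1.35;0.2 -1.3 -22.6 0 1.5'
python3 -m pendant '0.2 0 0 0 0.04;0.2 0 0 0 0.04'
python3 - <<'E'
from h import *
rows(*U(-114,0),202,YAW)
I,D=arm.grab_frame("side"); print([(d["p"],d["centre"]) for d in arm.pinpoint("nose","side")][:2])
cv2.imwrite("pics/v8.png",cv2.resize(I[40:250,200:400],(600,600)))
E
```

```text
time_s: 18.75
position: [524.3, -121.5, 355.6]
eef_rot: [-0.001, 0.849, 0.528, -0.001]
wrist_force: [0.4, 0.1, -1.5]
finger_gap: 0.37
grasp_force: 24.9
time_s: 18.95
position: [525.1, -120.0, 355.7]
eef_rot: [-0.001, 0.857, 0.515, -0.001]
wrist_force: [-0.4, -0.4, -1.9]
finger_gap: 0.366
grasp_force: 24.9
526 -120 202 -> 0.07 0.07 15.37  -0.001 tilt [-0.002  0.001] yaw 1.081 j6 0.12
[(0.67, [295.1, 108.7])]
```

View pics/v8.png

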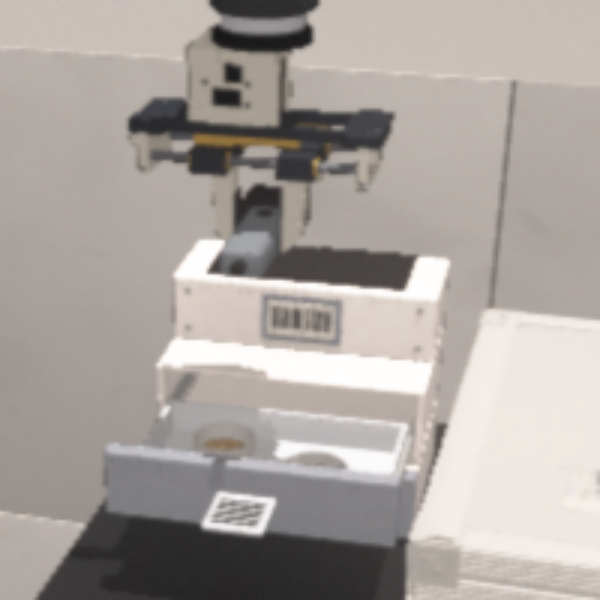

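The scanner is held level, nose toward the unit, with the label straight ahead and below. Lowering and holding.

```bash
python3 -m pendant '0.2 0.1 0 2 0;0.2 0.1 0 5 0;0.2 0.1 0 8 0;0.2 0.1 0 11 0;0.2 0.1 0 13.5 0;0.2 0.1 0 14.7 0;0.2 0.1 0 15.3 0;0.2 0.1 0 15.3 0;0.2 0.1 0 15.3 0;0.2 0.1 0 15.3 0'
python3 - <<'E'
from h import *
np.set_printoptions(precision=1,suppress=True)
I,D=arm.grab_frame("side")
for t in ("label","nose","scanner"): print(t,[(round(d["p"],2),np.round(d["centre"])) for d in arm.pinpoint(t,"side")][:2])
s=arm.get_state()["position"]; n=s[:2]+74*ux; print("pred nose",proj("side",(*n,200)),"label rel",(U(60,0)-n)@ux,(U(60,0)-n)@uy)
cv2.imwrite("pics/v9.png",cv2.resize(I[80:260,220:370],(500,600)))
E
python3 -m pendant '0.2 0 0 0 0;0.2 0 0 0 0;0.2 0 0 0 0;0.2 0 0 0 0;0.2 0 0 0 0;0.2 0 0 0 0;0.2 0 0 0 0;0.2 0 0 0 0;0.2 0 0 0 0;0.2 0 0 0 0'
python3 -m pendant '0.2 0 0 0 0;0.2 0 0 0 0;0.2 0 0 0 0;0.2 0 0 0 0;0.2 0 0 0 0;0.2 0 0 0 0;0.2 0 0 0 0;0.2 0 0 0 0;0.2 0 0 0 0;0.2 0 0 0 0'
```

```text
time_s: 20.05
position: [526.6, -119.2, 205.0]
eef_rot: [0.001, 0.857, 0.515, 0.001]
wrist_force: [0.6, 0.2, -0.5]
finger_gap: 0.373
grasp_force: 24.9
label [(0.68, array([305., 153.]))]
nose [(0.77, array([294., 164.])), (0.71, array([378., 303.]))]
scanner []
pred nose [291.3 166. ] label rel 99.182797439681 0.14623202509368347
time_s: 21.25
position: [526.0, -119.0, 203.8]
eef_rot: [0.0, 0.857, 0.515, -0.0]
wrist_force: [0.9, 0.1, -1.0]
finger_gap: 0.37
grasp_force: 24.9
time_s: 22.25
position: [526.1, -118.9, 203.8]
eef_rot: [0.0, 0.857, 0.515, -0.0]
wrist_force: [0.8, -0.1, -1.1]
finger_gap: 0.365
grasp_force: 24.9
```

View pics/v9.png

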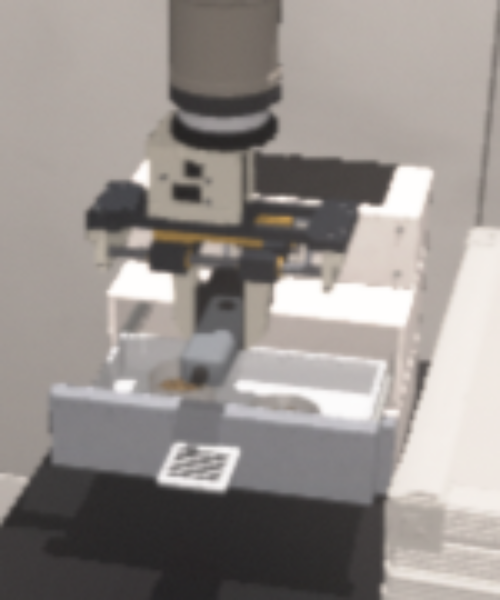

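The nose is about 99 mm from the label and in line with it, and it was held still for over 2 s. Now returning it.

```bash
python3 -m pendant '0.2 0 0 -2 0;0.2 0 0 -5 0;0.2 0 0 -8 0;0.2 0 0 -11 0;0.2 0 0 -14 0;0.2 0 0 -15.5 0;0.2 0 0 -15.5 0;0.2 0 0 -15.5 0'
python3 -c "
from h import *
rows(*U(112,4),358,np.radians(152))"
```

```text
time_s: 23.05
position: [525.8, -118.9, 358.0]
eef_rot: [-0.0, 0.857, 0.515, -0.0]
wrist_force: [-0.7, 0.0, -1.7]
finger_gap: 0.368
grasp_force: 24.9
628 82 358 -> 22.52 -0.38 -0.01  -1.571 tilt [-0.001  0.   ] yaw 1.082 j6 0.12
```

```bash
python3 -m pendant '0.2 2.5 0 0 -0.15;0.2 5 0 0 -0.3;0.2 7.5 -0.1 0 -0.45;0.2 10 -0.2 0 -0.6;0.2 12.5 -0.2 0 -0.75;0.2 15 -0.3 0 -0.9;0.2 17.5 -0.3 0 -1.05;0.2 20 -0.4 0 -1.2;0.2 22 -0.4 0 -1.35;0.2 22.5 -0.4 0 -1.5'
python3 -m pendant '0.2 0 0 0 -0.07;0.2 0 0 0 -0.07;0.2 0 0 0 -0.07'
python3 -c "
from h import *
rows(*U(112,4),257,np.radians(152))"
```

```text
time_s: 24.05
position: [628.4, 83.7, 356.0]
eef_rot: [-0.002, 0.272, 0.962, -0.0]
wrist_force: [-0.1, -0.9, -1.2]
finger_gap: 0.368
grasp_force: 24.9
time_s: 24.35
position: [628.0, 81.5, 357.4]
eef_rot: [-0.001, 0.244, 0.97, -0.0]
wrist_force: [0.0, -0.2, -1.3]
finger_gap: 0.372
grasp_force: 24.9
628 82 257 -> -0.04 0.05 10.04  -0.003 tilt [-0.002 -0.   ] yaw 2.650 j6 -1.07
```

```bash
python3 -m pendant '0.2 0 0 3 0;0.2 0 0 6 0;0.2 0 0 8 0;0.2 0 0 9 0;0.2 0 0 9.5 0;0.2 0 0 9.8 0;0.2 0 0 10 0;0.2 0 0 10 0;0.2 0 0 10 0;0.2 0 0 10 0'
python3 -m pendant '0.55 0 0 0 0;0.55 0 0 0 0;0.55 0 0 0 0;0.55 0 0 0 0;0.55 0 0 -1 0;0.55 0 0 -3 0;0.55 0 0 -6 0;0.55 0 0 -9 0;0.55 0 0 -12 0;0.55 0 0 -12 0'
python3 - <<'E'
from h import *
np.set_printoptions(precision=1,suppress=True)
rows(*U(-120,-0,PF),358,YAW)
I,D=arm.grab_frame("side"); K=cloud("side",D); q=(K[...,:2]-O)@np.c_[ux,uy]
m=(K[...,2]>253)&(K[...,2]<285)&(q[...,0]>60)&(q[...,0]<165)&(abs(q[...,1])<125); print(cv2.minAreaRect(q[m].astype(np.float32)),np.percentile(K[...,2][m],[50,95,100]))
cv2.imwrite("pics/v10.png",cv2.resize(I[60:250,210:380],(600,600)))
E
```

```text
time_s: 25.35
position: [628.4, 81.6, 259.3]
eef_rot: [0.0, 0.242, 0.97, 0.0]
wrist_force: [-0.8, -0.4, -1.1]
finger_gap: 0.368
grasp_force: 24.9
time_s: 26.35
position: [629.1, 81.6, 384.7]
eef_rot: [0.005, 0.242, 0.97, 0.001]
wrist_force: [-0.4, -0.9, -0.0]
finger_gap: 0.548
grasp_force: 0.0
445 -272 358 -> -0.34 -39.84 2.49  1.570 tilt [ 0. -0.] yaw 2.652 j6 -1.07
((105.16255187988281, 1.7412490844726562), (156.68338012695312, 53.25363540649414), 87.78388214111328) [263.5 270.8 273. ]
```

View pics/v10.png

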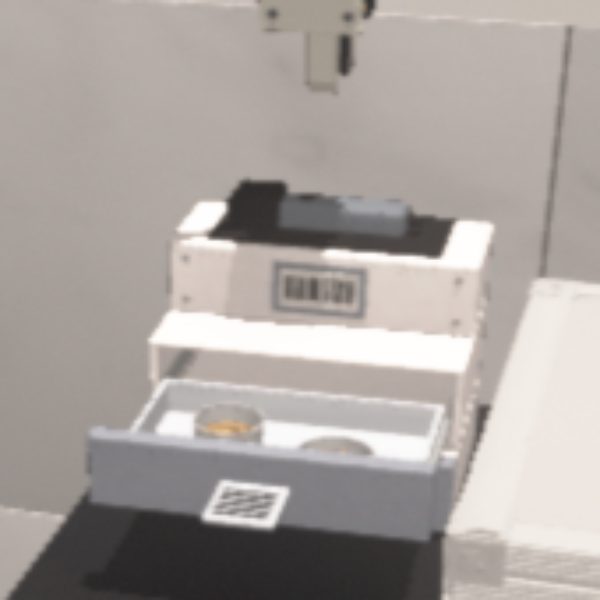

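The scanner lies flat on the mat and both tins are standing. Now closing the fingers and moving above the lever tab.

```bash
python3 -c "
from h import *
rows(*U(-16,0,PF),250,YAW)"
python3 -m pendant '0.55 0 -3 0 0.15;0.2 0 -6 0 0.3;0 0 -9 0 0.45;0 0 -12 0 0.6;0 0 -15 0 0.75;0 0 -18 0 0.9;0 0 -21 0 1.05;0 0 -24 0 1.2;0 -0.2 -27 0 1.35;0 -0.4 -29.5 0 1.5'
python3 -m pendant '0 0 0 0 0.07;0 0 0 0 0.07;0 0 0 4 0.07;0 0 0 8 0.07;0 0 0 12 0.07;0 0 0 12 0.07;0 0 0 12 0.07'
python3 -c "
from h import *
rows(*U(-17,0,PF),160,YAW)
s=arm.get_state()['position']; print((s[:2]-PF)@ux,(s[:2]-PF)@uy,s[2])"
```

```text
494 -180 250 -> -0.32 -29.45 13.11  1.570 tilt [ 0.006 -0.   ] yaw 2.652 j6 -1.07
time_s: 27.4
position: [491.8, -181.7, 378.0]
eef_rot: [-0.001, 0.841, 0.542, -0.001]
wrist_force: [0.4, 0.7, -0.6]
finger_gap: 0.001
grasp_force: 0.0
time_s: 28.1
position: [493.2, -180.3, 259.3]
eef_rot: [-0.0, 0.857, 0.516, -0.0]
wrist_force: [0.7, 0.1, 1.4]
finger_gap: 0.004
grasp_force: 0.0
493 -181 160 -> -0.02 0.03 9.93  0.002 tilt [-0.001  0.   ] yaw 1.084 j6 -0.01
-16.75394092260143 0.2706200306777918 259.30687976490293
```

```bash
python3 -m pendant '0 0 0 3 0;0 0 0 6 0;0 0 0 8 0;0 0 0 9.5 0;0 0 0 10.3 0;0 0 0 10.8 0;0 0 0 11 0;0 0 0 11.2 0;0 0 0 11.2 0;0 0 0 11.2 0'
python3 -m pendant '0 0 0 0.2 0;0 0 0 0.4 0;0 0 0 0.6 0;0 0 0 0.8 0;0 0 0 1 0;0 0 0 1 0;0 0 0 1 0'
```

```text
time_s: 29.1
position: [493.3, -180.8, 147.3]
eef_rot: [0.001, 0.857, 0.515, 0.0]
wrist_force: [-0.0, 0.7, 0.9]
finger_gap: 0.008
grasp_force: 0.5
time_s: 29.8
position: [493.3, -180.8, 137.0]
eef_rot: [0.0, 0.857, 0.515, 0.0]
wrist_force: [1.0, -1.2, 5.3]
finger_gap: 0.004
grasp_force: 2.6
```

```bash
python3 -m pendant '0 0 0 0.15 0;0 0 0 0.3 0;0 0 0 0.3 0'
python3 -m pendant '0 0.3 0 0 0;0 0.6 0 0 0;0 0.8 0 0 0;0 1 0 0 0;0 1.2 0 0 0;0 1.4 0 0 0'
```

```text
time_s: 30.1
position: [493.3, -180.9, 135.1]
eef_rot: [0.001, 0.857, 0.515, 0.0]
wrist_force: [-2.9, 0.7, 13.3]
finger_gap: 0.004
grasp_force: 7.0
time_s: 30.7
position: [499.7, -168.8, 135.1]
eef_rot: [0.001, 0.857, 0.515, 0.0]
wrist_force: [-2.6, 0.0, 13.8]
finger_gap: 0.007
grasp_force: 7.0
```

```bash
python3 -m pendant '0 0.3 0 0 0;0 0.6 0 0 0;0 0.9 0 0 0;0 1.2 0 0 0;0 1.5 0 0 0;0 1.8 0 0 0;0 2.1 0 0 0;0 2.4 0 0 0;0 2.7 0 0 0;0 3 0 0 0'
python3 -m pendant '0 0.3 0 0 0;0 0.6 0 0 0;0 0.9 0 0 0;0 1.2 0 0 0;0 1.5 0 0 0;0 1.8 0 0 0;0 2.1 0 0 0;0 2.4 0 0 0;0 2.7 0 0 0;0 3 0 0 0'
python3 - <<'E'
from h import *
I,D=arm.grab_frame("side"); K=cloud("side",D); s=arm.get_state()['position']; print((s[:2]-PF)@ux,(s[:2]-PF)@uy)
q=(K[...,:2]-PF)@np.c_[ux,uy]; m=(K[...,2]>100)&(K[...,2]<155)&(abs(q[...,1])<115)&(abs(q[...,1])>40)&(q[...,0]<150)&(q[...,0]>-20); print(np.percentile(q[m][:,0],[5,30,50]))
cv2.imwrite("pics/v11.png",cv2.resize(I[60:250,210:380],(600,600)))
E
```

```text
time_s: 31.7
position: [513.9, -142.2, 135.1]
eef_rot: [0.001, 0.857, 0.515, 0.0]
wrist_force: [-3.4, -0.1, 13.8]
finger_gap: 0.007
grasp_force: 7.0
time_s: 32.7
position: [528.0, -115.7, 135.1]
eef_rot: [0.001, 0.857, 0.515, 0.0]
wrist_force: [-2.5, -1.0, 12.9]
finger_gap: 0.009
grasp_force: 6.9
57.105049120466745 -0.09696265958871492
[70.61350405 72.95878762 74.14376857]
```

View pics/v11.png

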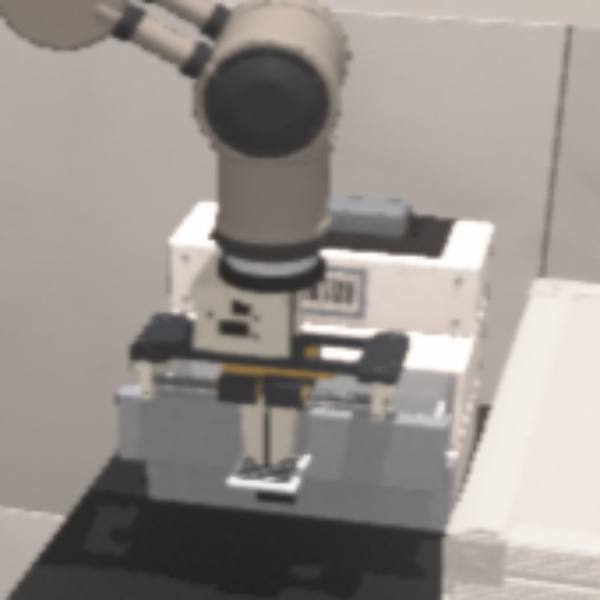

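The panel has moved in about 72 mm, the lever is fully down, and the drawer moves smoothly. Continuing.

```bash
python3 -m pendant '0 0.3 0 0 0;0 0.6 0 0 0;0 0.9 0 0 0;0 1.2 0 0 0;0 1.5 0 0 0;0 1.8 0 0 0;0 2.1 0 0 0;0 2.4 0 0 0;0 2.7 0 0 0;0 3 0 0 0'
python3 -m pendant '0 0.3 0 0 0;0 0.6 0 0 0;0 0.9 0 0 0;0 1.2 0 0 0;0 1.5 0 0 0;0 1.8 0 0 0;0 2.1 0 0 0;0 2.4 0 0 0;0 2.7 0 0 0;0 3 0 0 0'
python3 -m pendant '0 0.2 0 0 0;0 0.4 0 0 0;0 0.6 0 0 0;0 0.7 0 0 0;0 0.7 0 0 0'
```

```text
time_s: 33.75
position: [542.1, -89.2, 135.1]
eef_rot: [0.001, 0.857, 0.515, 0.0]
wrist_force: [-3.6, -1.0, 14.3]
finger_gap: 0.005
grasp_force: 6.8
time_s: 34.75
position: [556.2, -62.7, 135.1]
eef_rot: [0.001, 0.857, 0.515, 0.0]
wrist_force: [-1.8, -1.7, 13.7]
finger_gap: 0.004
grasp_force: 6.7
time_s: 35.25
position: [559.6, -56.3, 135.2]
eef_rot: [0.001, 0.857, 0.515, 0.0]
wrist_force: [-1.8, 0.4, 13.5]
finger_gap: 0.002
grasp_force: 6.5
```

```bash
python3 -m pendant '0 0.1 0 0 0;0 0.2 0 0 0;0 0.3 0 0 0;0 0.4 0 0 0;0 0.5 0 0 0'
python3 -m pendant '0 0.1 0 0 0;0 0.2 0 0 0;0 0.3 0 0 0;0 0.4 0 0 0'
python3 -m pendant '0 0.1 0 0 0;0 0.2 0 0 0;0 0.3 0 0 0;0 0.4 0 0 0'
```

```text
time_s: 35.75
position: [561.8, -52.1, 135.1]
eef_rot: [0.001, 0.857, 0.515, 0.0]
wrist_force: [-2.6, -1.0, 13.0]
finger_gap: 0.006
grasp_force: 6.6
time_s: 36.15
position: [562.8, -50.5, 135.2]
eef_rot: [0.002, 0.857, 0.515, -0.001]
wrist_force: [-6.3, -9.3, 14.1]
finger_gap: 0.007
grasp_force: 7.2
time_s: 36.55
position: [565.2, -47.1, 135.2]
eef_rot: [0.002, 0.857, 0.515, -0.001]
wrist_force: [-4.1, -8.8, 13.2]
finger_gap: 0.003
grasp_force: 6.7
```

```bash
python3 -m pendant '0 0.1 0 0 0;0 0.2 0 0 0;0 0.2 0 0 0'
python3 -m pendant '0 0 0 -0.3 0;0 0 0 -0.7 0;0 0 0 -1.2 0;0 0 0 -2 0;0 0 0 -4 0;0 0 0 -7 0;0 0 0 -11 0;0 0 0 -15 0;0 0 0 -18 0;0 0 0 -18 0'
python3 -m pendant '0 -4 0 0 0;0 -8 0 0 0;0 -12 0 -2 0;0 -16 0 -4 0;0 -20 0 -4 0;0 -24 0 -4 0;0 -28 0 -4 0;0 -28 0 -4 0'
python3 - <<'E'
from h import *
out=[]
for c in ("side","top"):
    I,D=arm.grab_frame(c); K=cloud(c,D); q=(K[...,:2]-O)@np.c_[ux,uy]
    if c=="side": m=(K[...,2]>105)&(K[...,2]<150)&(abs(q[...,1])<115)&(abs(q[...,1])>40)&(q[...,0]<20)&(q[...,0]>-100)
    else: m=(K[...,2]>150)&(K[...,2]<170)&(abs(q[...,1])<110)&(q[...,0]<-5)&(q[...,0]>-100)
    print(c,"panel unit x",np.percentile(q[m][:,0],[2,10,30,50,70]))
    m=(K[...,2]>253)&(K[...,2]<285)&(q[...,0]>60)&(q[...,0]<165)&(abs(q[...,1])<125)
    if m.sum()>20: print("scanner",cv2.minAreaRect(q[m].astype(np.float32)))
    out.append(cv2.resize(I[60:260,140:400],(400,500)) if c=="side" else cv2.resize(I[110:310,130:390],(400,500)))
cv2.imwrite("pics/v12.png",np.hstack(out))
E
```

```text
time_s: 36.85
position: [565.6, -46.3, 135.2]
eef_rot: [0.002, 0.857, 0.515, -0.002]
wrist_force: [-6.8, -13.8, 14.3]
finger_gap: 0.002
grasp_force: 9.8
time_s: 37.85
position: [567.5, -43.1, 317.9]
eef_rot: [0.003, 0.857, 0.515, 0.003]
wrist_force: [0.1, -0.0, 0.5]
finger_gap: 0.002
grasp_force: 0.0
time_s: 38.65
position: [432.3, -293.5, 351.8]
eef_rot: [-0.001, 0.859, 0.513, -0.001]
wrist_force: [0.7, -0.9, -0.2]
finger_gap: 0.006
grasp_force: 0.0
side panel unit x [-24.34349356 -22.09359352 -20.52714357 -19.390807   -17.96315755]
scanner ((101.3979263305664, -12.02947998046875), (32.823265075683594, 129.09088134765625), 5.850977897644043)
top panel unit x [-19.98811222 -19.03501091 -16.49025798 -13.26427422  -9.9575667 ]
scanner ((109.84115600585938, 6.5442352294921875), (154.9809112548828, 55.082862854003906), 87.47422790527344)
```

View pics/v12.png

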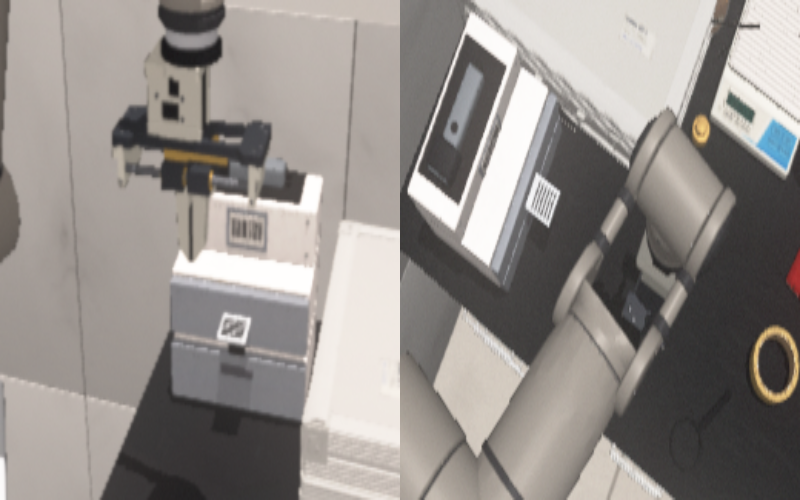

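The drawer is home (panel face about 20 mm in front of the housing, hard stop felt), the scanner is on its mat, and the robot is clear of everything.

```bash
python3 -c "
from workcell import arm
print(arm.sign_off())"
```

```text
the job is handed in; nothing more can be done
None
```

The job is handed in, and the hand-in returned no verdict: tin_b and tin_c stand in the tray (tin_a was not in the scene), the label scan pose was held for over 2 s, the scanner is back on its mat, and the drawer was released and closed fully.

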